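# Stamp the batch tag with a mallet and draw it out

### The job

Pick up the mallet and strike a brisk blow on the sprung punch of the stand that has the slide and the metal tag, driving it all the way down to its stop with the mallet and not the gripper, then set the mallet back down upright on its round pad. After that pull the slide out to its stop by its upright grip, so that the tag lies out in front of the stand in its pocket. Do not strike the other stand's punch or disturb the things round about.

Things in the scene. Friction and masses are not known exactly. Their poses are not given: they have to be found in the camera images.
- mallet: Loose hand mallet standing upright on its striking face: white nylon cylinder head 50 mm across and 40 mm high, above it a straight upright wooden handle 24 mm across and 70 mm long (total height 110 mm, 0.2 to 0.4 kg). Origin at the centre of the striking face (underside); z runs up the handle. It starts on the pad.
- pad_top (a point): Centre of the top of the fixed round black rubber pad, 90 mm across, 4 mm thick: the mallet's place.
- stand: The stamping stand (fixed): steel base plate 130 x 96 x 12 mm, two aluminium cheeks and a bridge 44 mm deep in x and 96 mm wide in y, its top 82 mm above the work surface, with the punch in its middle. It is the stand with the slide. Origin at the centre of its underside, straight below the punch; its -x axis is the way the slide comes out (roughly towards the robot), yaw varies.
- punch_top (a point): Centre of the top of the stamping punch's round steel head (26 mm across, 12 mm thick), 108 mm above the work surface when up; it moves with the punch.
- punch (a joint): Travel of the stamping punch: 0 up (its spring returns it), 0.014 m fully down at its stop; about 8 N to start, 18 N at the bottom.
- slide (a joint): Travel of the slide under the punch: 0 home, 0.070 m fully out at its stop, along the stand's -x. It needs about 4 to 6 N (light spring and stiff guide) and stays where it is left.
- slide_grip (a point): Point on the slide's upright metal grip, a post 16 mm (stand x) by 14 mm (stand y) that rises from 22 mm to 64 mm above the work surface; the point is on the post's axis, 48 mm above the work surface; 90 mm in front of the punch axis when home. Moves with the slide.
- pocket (a point): Centre of the floor of the shallow pocket in the slide (44 x 32 mm inside, walls 5 mm high), 22 mm above the work surface; below the punch when the slide is home.
- tag: Loose plain steel tag 40 x 28 x 5 mm lying in the pocket; origin at the centre of its underside.
- stand2: Other stand, fixed: same frame and height but no slide and no tag, a round anvil instead, and a square punch head. Leave it alone. Origin at the centre of its underside.
- punch2 (a joint): Travel of the other stand's punch (square head, 18 mm wide, top at 108 mm): 0 up, 0.014 down. Leave it alone.
- cup_a: Bystander, loose: small white plastic sample cup, 50 mm across, 32 mm high; origin at the centre of its underside.
- cup_b: Bystander, loose: small white plastic sample cup, 50 mm across, 32 mm high; origin at the centre of its underside.
- cup_c: Bystander, loose: small white plastic sample cup, 50 mm across, 32 mm high; origin at the centre of its underside.
- lunchbox: Bystander, loose: clear plastic box with a green lid, 106 x 156 x 62 mm; origin at the centre of its underside.
- marker: Bystander, loose: marker pen lying down, 14 mm thick, 130 mm long along its x axis.
- spraycan: Bystander, loose: spray can 58 mm across, 190 mm high; origin at the centre of its underside.
Things that resemble listed ones, but are neither listed nor needed, are in the scene too. What is shaped like the stand but yellow is not meant. What is shaped like the mallet but turquoise is not meant.

How it is judged:
By the outcome, as a careful person would: the job done as asked, in the order asked, and still so for the second after the job is handed in, with the robot touching nothing.
It also fails if it takes over 53 s, if anything falls off the work surface, if the arm or the gripper's body presses on something with over 40 N, if the wrist force passes 120 N, or if a joint passes its speed limit or range.

### The arm

A 7-joint arm with a two-finger parallel gripper is mounted at the origin on the work surface. World frame = base frame: x ahead of the robot, y to its left, z up, the work surface at z = 0. Lengths are in m, angles in rad, forces in N, time in s.
With the tool pointing down it reaches from about 0.4 to 0.85 m from the base axis. Payload 10.4 kg.
Tool frame: the origin (TCP) lies midway between the tips of the shut fingers; the grasp point (between the pads) lies 19 mm behind it; z points along the fingers, y is the line along which they close (so a half turn about z gives the same grasp; the last joint's range is limited). The gripper opens to 87 mm and grips with 3 to 60 N. Pads are 19 mm wide; open, the fingers measure 117 mm over their backs; the gripper's body (75 mm by 190 mm) begins 51 mm behind the grasp point.
Start: joints at [1.236, 0.332, -0.065, 1.46, 0.022, 1.35, -0.088], TCP at [0.192, -0.595, 0.223] pointing down, gripper open.
Joint ranges: [-2.6, 2.6], [-0.5, 2.12], [-1.47, 1.34], [0.16, 2.42], [-1.27, 4.41], [0.06, 2.06], [-2.6, 2.6]. Speed limits (rad/s): [2.22, 2.22, 2.79, 2.79, 3.14, 3.14, 3.14].

### API

Orientations are given as a unit quaternion [x, y, z, w].
In Python, from bench import r gives the robot as it stands.
- The arm moves only by the tool arm_command, never from a script. Its argument "moves" is one flat list of numbers, 4 for each row, row after row: the shift along the tool's x, y, z in cm, then the turn about the tool's z in degrees. A call has 1 to 12 rows; each row shifts and turns the commanded pose from where the row before left it, along the tool's axes as they then stand; what a row does not reach is not made up. A row lasts 1/12 s, in which the tool goes at most 41.7 mm and 7.16 degrees, less where a joint would pass 70% of its speed; a pose out of reach is approached as far as the arm can. A call with a gripper value outside its range is refused whole. "fingers" is the opening in per cent of the stroke, from 0 (shut) to 100 (fully open), set as the call begins (left out, the last holds). The fingers move at their own pace and stop on an object; "squeeze" is the grip in N (left out, the last holds). Time passes only in rows, so rows that do not move let the fingers close. It gives the time, the measured TCP pose, the force, the opening and the grip force at its end, in the units of the state.
- r.read_state(): the state, without advancing time (a new reading comes with each control period).
- r.camera(name): name is "side" or "top"; returns the picture (480x640x3 uint8, red, green, blue); there is no depth.
- r.camera_info(name): a dict with "fx", "fy", "cx", "cy" (pixels), "origin" and "attitude" of the camera in the world. Camera axes: x right, y up, looking along -z (the intrinsics and any distortion apply to the point x, -y, -z); pixel columns grow to the right and rows downward; lengths in m; the calibration is good to about 2 mm. A picture is of the moment at which its call begins. camera_info takes no time and is no camera call.
- r.close_job(): hands the job in; it is judged then, once.
The state is a dict: "time": time; "joint_positions": joint angles; "joint_vel": joint speeds; "joint_torque": joint torques, N m; "ee_pos": TCP position; "eef_rot": TCP orientation; "ft_force": force on the tool from outside, world axes, zero at the start; "torque": the same for the moment, N m; "width": finger opening in m; "grip_force": force on a finger pad.
Only numpy, scipy, OpenCV 4.12 (cv2) and the standard library are available. Lean on these libraries where they do the work, as an engineer would, in place of code of your own. Each camera call takes 0.05 s, during which the arm holds its last target. There are 200 camera calls.

## Working session

There is one attempt and no reset: what is moved stays moved. The work goes in short steps, Python scripts to look and compute and a tool call to move; the robot and the scene stay as the last step left them, time stands still between calls to the robot, and variables do not carry over. Pictures are saved under pics/ and viewed, at most 12 in all, crops included, and the job is handed in when it is done.

Besides the shell and the picture viewer there is one more tool, called by a JSON object that holds its "name" and its "arguments". arm_command: Moves the arm, as the interface text tells. Its arguments: {"type":"object","properties":{"moves":{"type":"array"},"fingers":{"type":"number"},"squeeze":{"type":"number"}},"required":["moves"]}

```bash
mkdir -p pics
python3 - <<'E'
from bench import r
import cv2
for n in("side","top"):
    cv2.imwrite(f"pics/{n}0.png",r.camera(n)[:,:,::-1]); print(r.camera_info(n))
s=r.read_state();print(s["ee_pos"],s["eef_rot"],s["time"],s["width"])
E
```

```text
{'fx': 489.35571672107824, 'fy': 489.35571672107824, 'cx': 315.41516478348467, 'cy': 245.53171594846248, 'origin': array([0.36421858, 1.04355698, 0.72824277]), 'attitude': array([-0.03871021,  0.49020176,  0.86756829, -0.07435741])}
{'fx': 454.74946622224394, 'fy': 454.74946622224394, 'cx': 317.68763633025446, 'cy': 235.80984097885693, 'origin': array([0.36202196, 0.00571048, 1.02406974]), 'attitude': array([-0.05846893,  0.05890175,  0.71159415, -0.69767166])}
[ 0.19161127 -0.59454372  0.22184053] [ 9.87871098e-01  1.55274891e-01 -1.36264106e-04 -6.18662123e-04] 0.1 0.08727317071099157
```

View pics/side0.png

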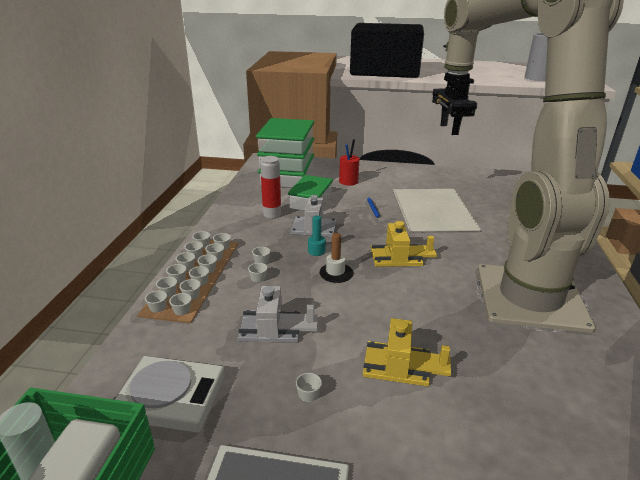

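View pics/top0.png

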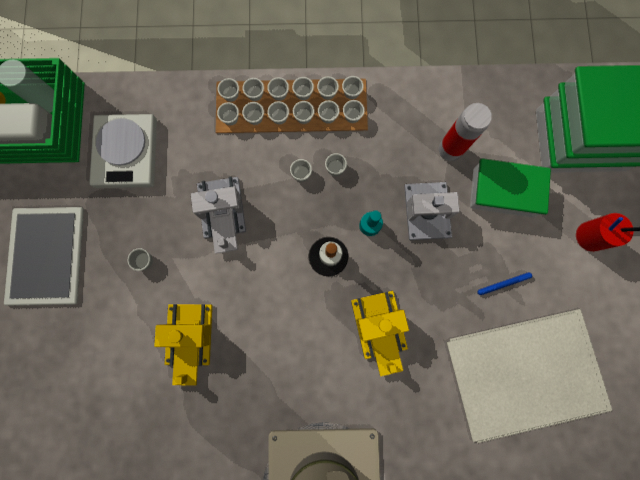

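The top view shows the grey stand with its slide at about (218,210), grip post near (222,243), and the mallet on its pad at (329,255). The side view shows that stand at (270,315), grip at (310,318), and the mallet at (336,258). Next I'll segment and triangulate.

```bash
cat > h.py <<'E'
import numpy as np, cv2
from bench import r
from scipy.spatial.transform import Rotation as R
def ray(n,u,v):
    c=r.camera_info(n); d=np.array([(u-c["cx"])/c["fx"],-(v-c["cy"])/c["fy"],-1.])
    return c["origin"],R.from_quat(c["attitude"]).apply(d)
def plane(n,u,v,z):
    o,d=ray(n,u,v); return o+d*(z-o[2])/d[2]
def proj(n,p):
    c=r.camera_info(n); q=R.from_quat(c["attitude"]).inv().apply(np.array(p)-c["origin"])
    return c["cx"]+c["fx"]*q[0]/-q[2], c["cy"]-c["fy"]*q[1]/-q[2]
def blobs(m,a=30):
    n,l,s,c=cv2.connectedComponentsWithStats(m.astype(np.uint8)); return [(s[i],c[i]) for i in range(1,n) if s[i][4]>a]
E
python3 - <<'E'
from h import *
t=cv2.imread("pics/top0.png"); s=cv2.imread("pics/side0.png")
print("pad blk top",end=" ")
for n,im,(x0,y0,x1,y1) in(("top",t,(290,225,365,290)),("side",s,(310,225,365,290))):
    c=im[y0:y1,x0:x1].astype(int); h=cv2.cvtColor(im,cv2.COLOR_BGR2HSV)[y0:y1,x0:x1]
    for nm,m in(("black",c.max(2)<35),("brown",(h[...,1]>110)&(h[...,0]<20)&(h[...,2]>60)),("white",(c.min(2)>140))):
        for st,ce in blobs(m): print(n,nm,st+[x0,y0,0,0,0],ce+[x0,y0])
a=cv2.resize(t[165:265,175:265],None,fx=6,fy=6,interpolation=cv2.INTER_CUBIC)
b=cv2.resize(s[275:355,230:330],None,fx=6,fy=6,interpolation=cv2.INTER_CUBIC)
cv2.imwrite("pics/a.png",a);cv2.imwrite("pics/b.png",b)
for z in(.108,):
    print(plane("top",214,194,z),plane("side",268,291,z))
print(plane("top",331,246,.114),plane("side",336,236,.114))
E
```

```text
pad blk top top black [309 238  39  38 706] [326.94334278 258.68696884]
top brown [326 243  11  11 100] [330.92 248.2 ]
top white [320 242  14  21 109] [324.55963303 254.27522936]
side black [320 265  33  18 279] [336.92831541 275.01433692]
side brown [332 233   9  27 211] [335.63507109 245.8056872 ]
side white [327 255  18  20 140] [332.00714286 263.27142857]
[0.60787974 0.21701327 0.108     ] [0.60038576 0.23109365 0.108     ]
[ 0.49323291 -0.02285574  0.114     ] [ 0.48764549 -0.01616034  0.114     ]
```

View pics/a.png

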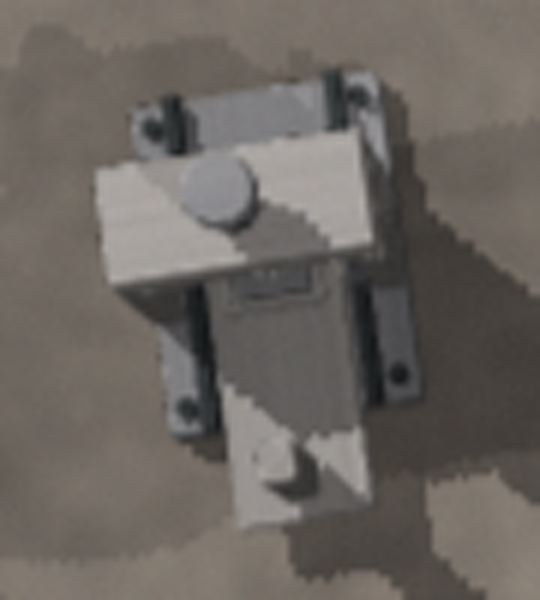

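View pics/b.png

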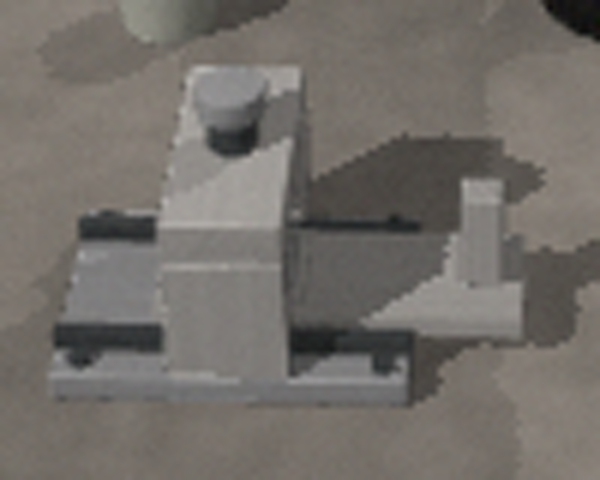

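Run:
```python
from h import *
T=lambda x,y:(175+x/6-.4,165+y/6-.4); S=lambda x,y:(230+x/6-.4,275+y/6-.4)
for nm,a,b,z in(("punch",T(219,190),S(231,84),.108),("post",T(277,459),S(482,184),.064)):
    print(nm,plane("top",*a,z),plane("side",*b,z))
q=[plane("top",*T(*p),.082)[:2] for p in((97,170),(365,130),(380,245),(115,287))]
print("bridge",np.mean(q,0),[np.linalg.norm(q[i]-q[i-1]) for i in range(4)],np.degrees([np.arctan2(*(q[0]-q[3])[::-1]),np.arctan2(*(q[1]-q[2])[::-1]),np.arctan2(*(q[0]-q[1])[::-1])-np.pi/2,np.arctan2(*(q[3]-q[2])[::-1])-np.pi/2]))
print("padtop",plane("top",328,256.5,.004),plane("side",336.5,271.5,.004))
print("handle top",plane("top",331,248.2,.114),plane("side",336,236,.114))
s=r.read_state();Rm=R.from_quat(s["eef_rot"]);print(Rm.as_matrix().round(3))
```

```text
punch [0.60315714 0.22293885 0.108     ] [0.60231743 0.22268509 0.108     ]
post [0.51568521 0.21083084 0.064     ] [0.51396245 0.20829661 0.064     ]
bridge [0.60336432 0.22174449] [np.float64(0.043388325127828475), np.float64(0.09606628692496104), np.float64(0.04257399963003316), np.float64(0.09441432850368872)] [9.93694016 7.75237846 7.65847145 8.13187213]
padtop [ 0.4852918  -0.01895158  0.004     ] [ 0.48383388 -0.02040017  0.004     ]
handle top [ 0.48874519 -0.0227457   0.114     ] [ 0.48764549 -0.01616034  0.114     ]
[[ 0.952  0.307 -0.   ]
 [ 0.307 -0.952  0.001]
 [-0.    -0.001 -1.   ]]
```

Measurements agree: the stand origin is about (0.603, 0.2225) with yaw about 8.4°. The punch-to-post distance comes out at 89 mm against the stated 90 mm. The mallet is at about (0.487, -0.019). Moving above it now.

{"name": "arm_command", "arguments": {"moves": [2.5, -2.5, 0, 0, 2.5, -2.5, 0, 0, 2.5, -2.5, 0, 0, 2.5, -2.5, 0, 0, 2.5, -2.5, 0, 0, 2.5, -2.5, 0, 0, 2.5, -2.5, 0, 0, 2.5, -2.5, 0, 0, 2.5, -2.5, 0, 0, 2.5, -2.5, 0, 0, 2.5, -2.5, 0, 0, 2.5, -2.5, 0, 0], "fingers": 65, "squeeze": 40}}

```text
time: 1.1
ee_pos: [0.3855, -0.2156, 0.2224]
eef_rot: [0.988, 0.155, -0.0, 0.0]
ft_force: [0.6, -0.1, 0.1]
width: 0.0566
grip_force: 0.0
```

{"name": "arm_command", "arguments": {"moves": [2.6, -2.6, 0, 0, 2.6, -2.6, 0, 0, 2.6, -2.6, 0, 0, 2.6, -2.6, 0, 0, 2.6, -2.6, 0, 0, 2.6, -2.6, 0, 0, 0, 0, 0, 4.75, 0, 0, 0, 4.75, 0, 0, 0, 0, 0, 0, 0, 0]}}

```text
time: 1.93
ee_pos: [0.4857, -0.0211, 0.2223]
eef_rot: [0.997, 0.074, -0.0, 0.0]
ft_force: [-0.4, -0.3, -1.3]
width: 0.0566
grip_force: 0.0
```

```bash
cat >> h.py <<'E'
def go(x,y,z):
    s=r.read_state(); M=R.from_quat(s["eef_rot"]); p=np.array(s["ee_pos"])
    m=M.as_matrix()
    print("t",s["time"],"pos",p.round(4),"xang",np.degrees(np.arctan2(m[1,0],m[0,0])).round(2),"z",m[:,2].round(4),"move cm",(M.inv().apply(np.array([x,y,z])-p)*100).round(2),"f",np.round(s["ft_force"],1),s["width"],s["grip_force"])
E
python3 -c "
from h import *
go(.487,-.019,.066)
cv2.imwrite('pics/c.png',np.vstack([cv2.resize(r.camera('top')[200:300,250:410,::-1],None,fx=3,fy=3),cv2.resize(r.camera('side')[200:300,250:410,::-1],None,fx=3,fy=3)]))"
```

```text
t 1.9333 pos [ 0.4857 -0.0211  0.2223] xang 8.5 z [-6.e-04 -1.e-04 -1.e+00] move cm [ 0.17 -0.19 15.63] f [-0.4 -0.3 -1.3] 0.05658045294318529 0.0
```

View pics/c.png

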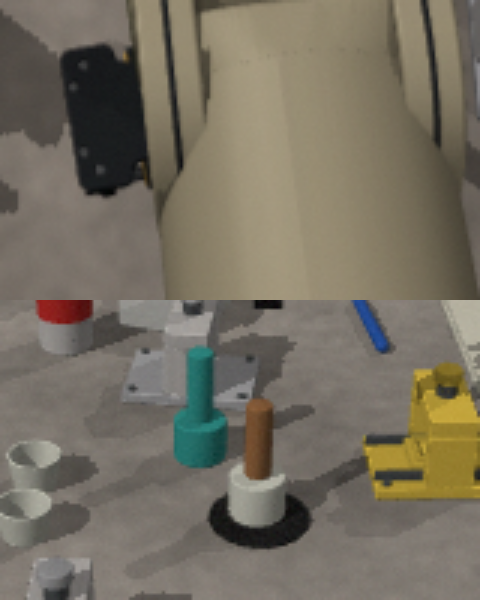

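The side crop shows the mallet upright on the pad, clear of the turquoise one, with the fingers above the crop. Descending now.

{"name": "arm_command", "arguments": {"moves": [0.1, -0.1, 2, 0, 0.1, -0.1, 2, 0, 0, 0, 2, 0, 0, 0, 2, 0, 0, 0, 2, 0, 0, 0, 2, 0, 0, 0, 2, 0, 0, 0, 1, 0, 0, 0, 0.6, 0, 0, 0, 0, 0]}}

```text
time: 2.87
ee_pos: [0.4871, -0.0189, 0.0659]
eef_rot: [0.997, 0.073, -0.001, -0.0]
ft_force: [-0.6, -0.1, -0.2]
width: 0.0566
grip_force: 0.0
```

{"name": "arm_command", "arguments": {"moves": [0, 0, 0, 0, 0, 0, 0, 0, 0, 0, 0, 0, 0, 0, 0, 0, 0, 0, 0, 0, 0, 0, 0, 0, 0, 0, 0, 0, 0, 0, 0, 0], "fingers": 0, "squeeze": 45}}

```text
time: 3.53
ee_pos: [0.4878, -0.0189, 0.0669]
eef_rot: [0.997, 0.073, 0.0, 0.0]
ft_force: [-1.2, -1.7, 4.4]
width: 0.0232
grip_force: 45.0
```

```bash
python3 -c "
from h import *
go(.6028,.2225,.19)
cv2.imwrite('pics/d.png',cv2.resize(r.camera('side')[150:310,220:440,::-1],None,fx=3,fy=3))"
```

```text
t 3.5333 pos [ 0.4878 -0.0189  0.0669] xang 8.35 z [ 6.e-04 -4.e-04 -1.e+00] move cm [ 14.89 -22.21 -12.31] f [-1.2 -1.7  4.4] 0.023214338129291485 45.000142715871334
```

View pics/d.png

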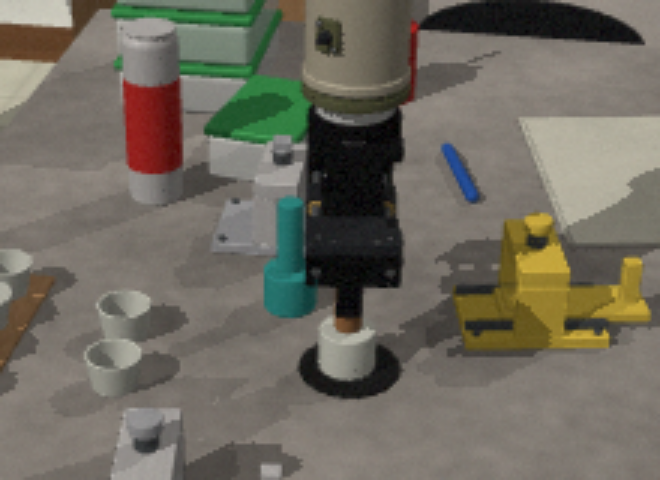

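The side view shows the mallet held by its handle, width 23 mm, grip 45 N, still upright. Lifting it and carrying it over the punch.

{"name": "arm_command", "arguments": {"moves": [0, 0, -1, 0, 0, 0, -2, 0, 0, 0, -2.5, 0, 0, 0, -2.5, 0, 0, 0, -2.5, 0, 0, 0, -2.5, 0, 0, 0, -1.5, 0, 0, 0, -0.5, 0]}}

```text
time: 4.25
ee_pos: [0.4884, -0.0183, 0.2193]
eef_rot: [0.997, 0.073, 0.002, 0.0]
ft_force: [-0.9, 0.5, -2.2]
width: 0.023
grip_force: 45.0
```

{"name": "arm_command", "arguments": {"moves": [0.9, -1.2, 0, 0, 1.5, -2.3, 0, 0, 2, -3, 0, 0, 2, -3, 0, 0, 2, -3, 0, 0, 2, -3, 0, 0, 2, -3, 0, 0, 1.5, -2.2, 0, 0, 1, -1.5, 0, 0, 0, 0, 0, 0, 0, 0, 0, 0, 0, 0, 0, 0]}}

```text
time: 5.25
ee_pos: [0.6022, 0.2219, 0.2156]
eef_rot: [0.997, 0.073, -0.001, 0.0]
ft_force: [-0.2, -0.4, -2.1]
width: 0.0232
grip_force: 45.0
```

```bash
python3 -c "
from h import *
go(.6028,.2225,.156)
im=r.camera('side')[:,:,::-1];u,v=map(int,proj('side',(.603,.2225,.15)));print(u,v,proj('side',(.603,.2225,.154)),proj('side',(.603,.2225,.108)))
cv2.imwrite('pics/e.png',cv2.resize(im[v-90:v+90,u-100:u+100],None,fx=3,fy=3))"
```

```text
t 5.25 pos [0.6022 0.2219 0.2156] xang 8.36 z [-1.5e-03 -9.0e-04 -1.0e+00] move cm [ 0.07 -0.06  5.96] f [-0.2 -0.4 -2.1] 0.02322612179025476 44.99940569512546
266 272 (np.float64(266.8327460810492), np.float64(270.6829156492256)) (np.float64(267.811393366148), np.float64(288.5166360894796))
```

View pics/e.png

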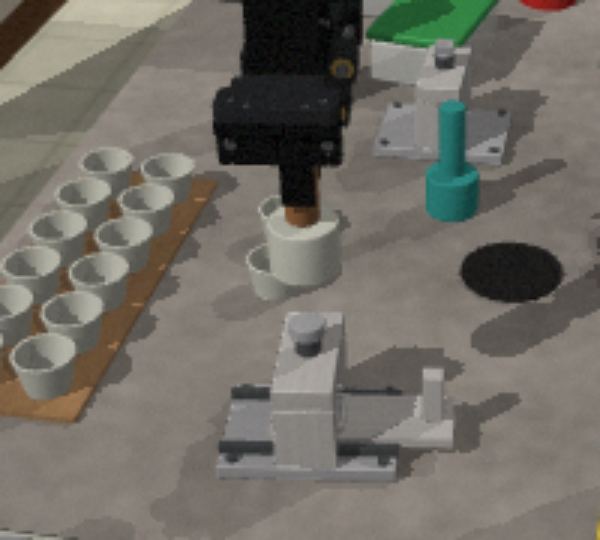

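The side view shows the mallet head centred over the punch (face at about (304,270), punch head at (307,328) in the crop). Striking now.

{"name": "arm_command", "arguments": {"moves": [0, 0, -1, 0, 0, 0, -1, 0, 0, 0, 0, 0, 0, 0, 1.5, 0, 0, 0, 3.3, 0, 0, 0, 3.3, 0, 0, 0, 0, 0], "squeeze": 60}}

```text
time: 5.88
ee_pos: [0.6035, 0.2228, 0.1542]
eef_rot: [0.997, 0.073, 0.001, -0.001]
ft_force: [2.1, 0.2, 13.7]
width: 0.0232
grip_force: 60.0
```

```bash
python3 -c "
from h import *
go(.6028,.2225,.157)
im=r.camera('side')[:,:,::-1];u,v=266,280
cv2.imwrite('pics/f.png',cv2.resize(im[v-60:v+60,u-70:u+70],None,fx=5,fy=5))"
```

```text
t 5.8833 pos [0.6035 0.2228 0.1542] xang 8.34 z [ 0.0022  0.0013 -1.    ] move cm [-0.07  0.02 -0.28] f [ 2.1  0.2 13.7] 0.023169346618834963 59.98293955810368
```

View pics/f.png

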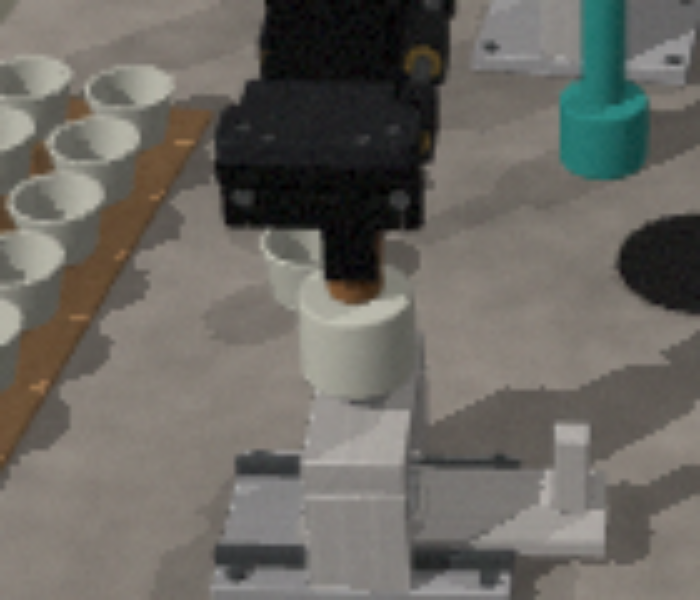

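```bash
python3 -c "
from h import *
for z in(.09,.094,.098,.108):print(z,proj('side',(.603,.2478,z)))
im=cv2.imread('pics/f.png');print(im[380:412:2,345].tolist())
s=r.read_state();print(s['ft_force'],s['torque'],s['joint_vel'])"
```

```text
0.09 (np.float64(265.2105102984116), np.float64(302.3828401840101))
0.094 (np.float64(265.1210024560624), np.float64(300.87422749539985))
0.098 (np.float64(265.0311360116325), np.float64(299.35957073696375))
0.108 (np.float64(264.80488680280865), np.float64(295.54624647105027))
[[136, 146, 147], [136, 146, 147], [136, 146, 148], [136, 147, 148], [137, 147, 149], [137, 148, 148], [138, 148, 148], [130, 140, 140], [123, 131, 133], [120, 126, 129], [122, 125, 128], [123, 124, 128], [131, 132, 136], [138, 140, 145], [142, 145, 150], [142, 146, 151]]
[-1.9777968  -0.54382172 11.29410479] [-0.40057908  0.53900936  0.07068434] [ 0.00309896 -0.02534016 -0.00881519 -0.03605214 -0.01035327  0.05099498
  0.00662277]
```

{"name": "arm_command", "arguments": {"moves": [0, 0, 0.3, 0, 0, 0, 0, 0]}}

```text
time: 6.1
ee_pos: [0.6038, 0.2229, 0.1551]
eef_rot: [0.997, 0.073, 0.002, -0.0]
ft_force: [-1.0, -1.3, 11.7]
width: 0.0231
grip_force: 60.0
```

```bash
python3 -c "
from h import *
for z in(.146,.150,.154,.158,.162):print(z,proj('side',(.6025,.247,z)))
im=cv2.imread('pics/e.png');print(im[262:300:2,(304)].tolist())
go(.603,.2225,.157)"
```

```text
0.146 (np.float64(264.2594192071589), np.float64(280.50204783450926))
0.15 (np.float64(264.1654345698033), np.float64(278.9059549099493))
0.154 (np.float64(264.0710627641105), np.float64(277.3032869039604))
0.158 (np.float64(263.9763013927411), np.float64(275.69400310375715))
0.162 (np.float64(263.88114803852244), np.float64(274.07806245973535))
[[129, 137, 137], [127, 136, 135], [126, 137, 136], [128, 138, 138], [126, 137, 137], [125, 135, 136], [124, 134, 135], [124, 133, 134], [125, 134, 135], [126, 136, 137], [123, 134, 135], [112, 123, 124], [93, 102, 104], [86, 91, 95], [82, 87, 92], [83, 88, 93], [105, 113, 119], [118, 126, 133], [121, 128, 135]]
t 6.1 pos [0.6038 0.2229 0.1551] xang 8.33 z [ 0.0036  0.001  -1.    ] move cm [-0.08  0.03 -0.19] f [-1.  -1.3 11.7] 0.02307207920135643 59.9882700573653
```

{"name": "arm_command", "arguments": {"moves": [0, 0, -2, 0, 0, 0, -2.5, 0, 0, 0, -1.5, 0, 0, 0, 0, 0, 0, 0, 0, 0, 0, 0, 0.6, 0, 0, 0, 3.2, 0, 0, 0, 3.2, 0, 0, 0, 0, 0]}}

```text
time: 6.85
ee_pos: [0.6038, 0.2233, 0.1408]
eef_rot: [0.997, 0.073, 0.002, -0.001]
ft_force: [5.7, 2.1, 13.2]
width: 0.0231
grip_force: 60.0
```

```bash
python3 -c "
from h import *
go(.603,.2225,.157)
im=r.camera('side')
cv2.imwrite('pics/g0.png',im[:,:,::-1])
print(im[290:310,265].tolist())"
```

```text
t 6.85 pos [0.6038 0.2233 0.1408] xang 8.37 z [ 0.0031  0.0019 -1.    ] move cm [-0.09  0.07 -1.62] f [ 5.7  2.1 13.2] 0.023097262356804052 59.99202210456133
[[148, 146, 138], [150, 150, 139], [144, 144, 134], [145, 145, 136], [144, 142, 132], [145, 143, 134], [144, 143, 133], [145, 143, 133], [145, 144, 134], [146, 145, 133], [93, 91, 91], [143, 138, 137], [150, 146, 140], [150, 147, 144], [153, 149, 146], [154, 150, 147], [153, 149, 146], [153, 147, 143], [172, 167, 162], [168, 164, 159]]
```

{"name": "arm_command", "arguments": {"moves": [0, 0, 0.2, 0, 0, 0, 0.2, 0, 0, 0, 0, 0, 0, 0, 0, 0]}}

```text
time: 7.23
ee_pos: [0.6041, 0.2235, 0.1397]
eef_rot: [0.997, 0.073, 0.002, -0.001]
ft_force: [1.3, 0.3, 14.2]
width: 0.0232
grip_force: 60.0
```

```bash
python3 -c "
from h import *
go(.603,.2225,.157)
im=r.camera('side')
print(im[296:304,265,0].tolist());go(.603,.2225,.157)"
```

```text
t 7.2333 pos [0.6041 0.2235 0.1397] xang 8.37 z [ 0.004   0.0018 -1.    ] move cm [-0.11  0.08 -1.73] f [ 1.3  0.3 14.2] 0.023194352378230962 59.98852184973657
[144, 141, 142, 144, 113, 138, 150, 153]
t 7.2833 pos [0.6041 0.2234 0.1398] xang 8.36 z [ 0.004   0.0018 -1.    ] move cm [-0.11  0.07 -1.73] f [ 1.7 -0.  14.1] 0.02276204917708958 59.9883789382875
```

{"name": "arm_command", "arguments": {"moves": [0, 0, 0.2, 0, 0, 0, 0.2, 0, 0, 0, 0, 0, 0, 0, 0, 0]}}

```text
time: 7.62
ee_pos: [0.6047, 0.2237, 0.1392]
eef_rot: [0.997, 0.073, 0.003, -0.001]
ft_force: [-6.6, -3.6, 37.2]
width: 0.0226
grip_force: 60.0
```

```bash
python3 -c "
from h import *
im=r.camera('side')
print(im[296:304,265,0].tolist());go(.603,.2225,.157)"
```

```text
[145, 146, 141, 142, 120, 132, 152, 154]
t 7.6667 pos [0.6048 0.2237 0.1392] xang 8.34 z [ 0.0068  0.0017 -1.    ] move cm [-0.18  0.09 -1.79] f [-5.8 -4.4 37.4] 0.023239317328933026 59.99135350808501
```

Static pressing reached 37 N at the stop with no slip. The slip during both blows therefore needed more than 39 N, well above the 18 N spring, so the blows reached the stop. Returning the mallet.

{"name": "arm_command", "arguments": {"moves": [0, 0, -1, 0, 0, 0, -2, 0, 0, 0, -2.5, 0, 0, 0, -2.5, 0, 0, 0, 0, 0]}}

```text
time: 8.08
ee_pos: [0.6038, 0.2234, 0.2178]
eef_rot: [0.997, 0.073, 0.002, -0.001]
ft_force: [-0.7, 0.2, -1.8]
width: 0.023
grip_force: 60.0
```

{"name": "arm_command", "arguments": {"moves": [-1, 1.2, 0, 0, -1.5, 2.3, 0, 0, -2, 3, 0, 0, -2, 3, 0, 0, -2, 3, 0, 0, -2, 3, 0, 0, -2, 3, 0, 0, -1.5, 2.2, 0, 0, -1, 1.5, 0, 0, 0, 0, 0, 0, 0, 0, 0, 0]}}

```text
time: 9.0
ee_pos: [0.4856, -0.0201, 0.213]
eef_rot: [0.997, 0.072, -0.001, 0.0]
ft_force: [-0.1, 1.5, -2.4]
width: 0.0226
grip_force: 60.0
```

```bash
python3 -c "
from h import *
go(.486,-.0192,.049)
im=r.camera('side')[:,:,::-1]
cv2.imwrite('pics/h.png',cv2.resize(im[150:350,220:400],None,fx=3,fy=3))"
```

```text
t 9.0 pos [ 0.4856 -0.0201  0.213 ] xang 8.2 z [-1.9e-03 -3.0e-04 -1.0e+00] move cm [ 0.09 -0.09 16.4 ] f [-0.1  1.5 -2.4] 0.022586704605836363 59.99227663502097
```

View pics/h.png

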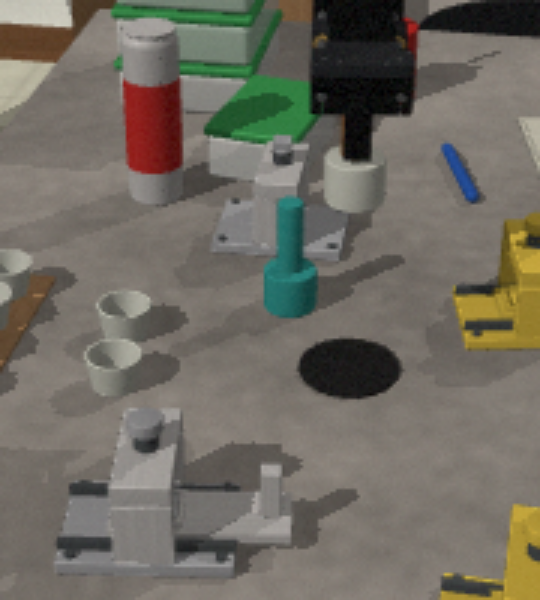

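The mallet is held upright above the empty pad (pad at (350,367) in the crop), and the punch has sprung back up. Lowering it.

{"name": "arm_command", "arguments": {"moves": [0, 0, 1.5, 0, 0, 0, 2.5, 0, 0, 0, 2.5, 0, 0, 0, 2.5, 0, 0, 0, 2.5, 0, 0, 0, 2, 0, 0, 0, 1, 0, 0, 0, 0.5, 0, 0, 0, 0.3, 0, 0, 0, 0.2, 0, 0, 0, 0, 0, 0, 0, 0, 0]}}

```text
time: 10.05
ee_pos: [0.4872, -0.0188, 0.0604]
eef_rot: [0.997, 0.073, 0.001, 0.0]
ft_force: [0.1, -0.2, -2.1]
width: 0.0233
grip_force: 60.0
```

```bash
python3 -c "
from h import *
go(.486,-.0192,.049)"
```

```text
t 10.05 pos [ 0.4872 -0.0188  0.0604] xang 8.36 z [ 1.4e-03 -3.0e-04 -1.0e+00] move cm [-0.13  0.02  1.14] f [ 0.1 -0.2 -2.1] 0.023251520312021854 59.99255538918078
```

{"name": "arm_command", "arguments": {"moves": [0, 0, 0.4, 0, 0, 0, 0.3, 0, 0, 0, 0.2, 0, 0, 0, 0.1, 0, 0, 0, 0.1, 0, 0, 0, 0, 0]}}

```text
time: 10.55
ee_pos: [0.4866, -0.019, 0.0496]
eef_rot: [0.997, 0.073, -0.0, 0.0]
ft_force: [-7.5, 0.1, 15.1]
width: 0.0231
grip_force: 60.0
```

{"name": "arm_command", "arguments": {"moves": [0, 0, -0.1, 0, 0, 0, 0, 0, 0, 0, 0, 0], "squeeze": 20}}

```text
time: 10.8
ee_pos: [0.4867, -0.0189, 0.0496]
eef_rot: [0.997, 0.073, 0.0, 0.0]
ft_force: [-0.7, 1.4, 0.8]
width: 0.0235
grip_force: 20.0
```

{"name": "arm_command", "arguments": {"moves": [0, 0, 0, 0, 0, 0, 0, 0, 0, 0, 0, 0, 0, 0, 0, 0, 0, 0, 0, 0, 0, 0, 0, 0], "fingers": 65}}

```text
time: 11.3
ee_pos: [0.4866, -0.0189, 0.0496]
eef_rot: [0.997, 0.073, 0.0, 0.0]
ft_force: [-0.5, 0.7, -0.4]
width: 0.0532
grip_force: 0.0
```

{"name": "arm_command", "arguments": {"moves": [0, 0, -1, 0, 0, 0, -2, 0, 0, 0, -2.5, 0, 0, 0, -2.5, 0, 0, 0, -2.5, 0, 0, 0, -2.5, 0, 0, 0, -1.5, 0, 0, 0, 0, 0, 0, 0, 0, 0]}}

```text
time: 12.05
ee_pos: [0.487, -0.0188, 0.1956]
eef_rot: [0.997, 0.073, 0.001, 0.0]
ft_force: [0.1, -0.2, -1.0]
width: 0.0566
grip_force: 0.0
```

```bash
python3 -c "
from h import *
go(.515,.2095,.14)
im=r.camera('side')[:,:,::-1]
cv2.imwrite('pics/i.png',cv2.resize(im[150:350,220:400],None,fx=3,fy=3))"
```

```text
t 12.05 pos [ 0.487  -0.0188  0.1956] xang 8.37 z [ 2.e-03 -7.e-04 -1.e+00] move cm [  6.08 -22.18   5.55] f [ 0.1 -0.2 -1. ] 0.056596833631428554 0.0
```

View pics/i.png

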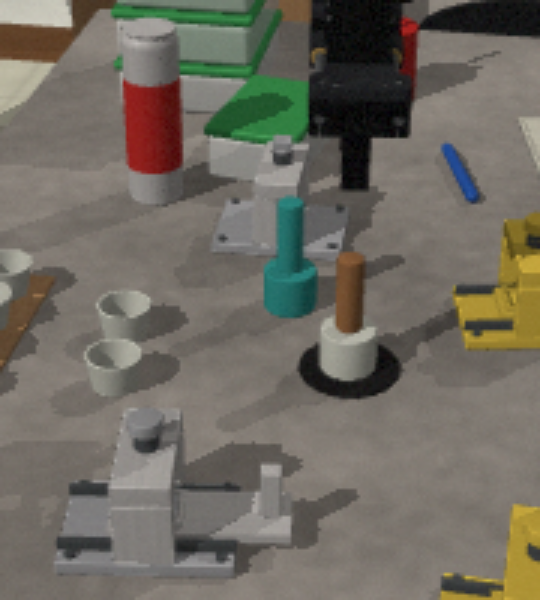

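The mallet stands upright within its pad. Moving to the slide grip.

{"name": "arm_command", "arguments": {"moves": [0.3, -1.2, 0, 0, 0.8, -3, 0, 0, 0.8, -3, 0, 0, 0.8, -3, 0, 0, 0.8, -3, 0, 0, 0.8, -3, 0, 0, 0.8, -3, 0, 0, 0.6, -2, 0, 0, 0.3, -1, 0, 0, 0, 0, 0, 0, 0, 0, 0, 0]}}

```text
time: 13.02
ee_pos: [0.5133, 0.2088, 0.1937]
eef_rot: [0.997, 0.073, -0.001, 0.0]
ft_force: [0.5, 0.1, -0.0]
width: 0.0564
grip_force: 0.0
```

{"name": "arm_command", "arguments": {"moves": [0, 0, 1.5, 0, 0, 0, 2.5, 0, 0, 0, 2.5, 0, 0, 0, 2, 0, 0, 0, 1, 0, 0, 0, 0, 0, 0, 0, 0, 0]}}

```text
time: 13.6
ee_pos: [0.5139, 0.2084, 0.0999]
eef_rot: [0.997, 0.072, -0.0, 0.0]
ft_force: [-0.3, 0.2, 0.2]
width: 0.0566
grip_force: 0.0
```

```bash
python3 -c "
from h import *
go(.5138,.2094,.034)"
```

```text
t 13.6 pos [0.5139 0.2084 0.0999] xang 8.29 z [-2.e-04 -5.e-04 -1.e+00] move cm [ 0.   -0.1   6.59] f [-0.3  0.2  0.2] 0.056566028246575854 0.0
```

{"name": "arm_command", "arguments": {"moves": [0, -0.1, 1.5, 0, 0, 0, 2, 0, 0, 0, 1.5, 0, 0, 0, 1, 0, 0, 0, 0.5, 0, 0, 0, 0, 0, 0, 0, 0, 0]}}

```text
time: 14.18
ee_pos: [0.5141, 0.2107, 0.0355]
eef_rot: [0.997, 0.073, 0.001, -0.0]
ft_force: [0.1, -0.2, 0.8]
width: 0.0564
grip_force: 0.0
```

{"name": "arm_command", "arguments": {"moves": [0, 0, 0, 0, 0, 0, 0, 0, 0, 0, 0, 0, 0, 0, 0, 0, 0, 0, 0, 0, 0, 0, 0, 0, 0, 0, 0, 0], "fingers": 0, "squeeze": 35}}

```text
time: 14.77
ee_pos: [0.5135, 0.2105, 0.0346]
eef_rot: [0.997, 0.073, 0.0, 0.0]
ft_force: [-0.0, -0.2, -0.5]
width: 0.0177
grip_force: 0.0
```

{"name": "arm_command", "arguments": {"moves": [0, 0, 0, 0, 0, 0, 0, 0, 0, 0, 0, 0]}}

```text
time: 15.02
ee_pos: [0.5135, 0.2102, 0.0345]
eef_rot: [0.997, 0.073, -0.0, 0.0]
ft_force: [-1.2, -1.5, 0.2]
width: 0.0136
grip_force: 35.0
```

{"name": "arm_command", "arguments": {"moves": [-0.5, 0, 0, 0, -0.7, 0, 0, 0, -0.7, 0, 0, 0, -0.7, 0, 0, 0, -0.7, 0, 0, 0, -0.7, 0, 0, 0, -0.7, 0, 0, 0, -0.7, 0, 0, 0, -0.7, 0, 0, 0, -0.6, 0, 0, 0, 0, 0, 0, 0]}}

```text
time: 15.93
ee_pos: [0.4463, 0.2004, 0.0345]
eef_rot: [0.997, 0.073, 0.0, 0.0]
ft_force: [-2.0, -0.1, 1.6]
width: 0.0137
grip_force: 35.0
```

{"name": "arm_command", "arguments": {"moves": [-0.3, 0, 0, 0, -0.3, 0, 0, 0, -0.2, 0, 0, 0, 0, 0, 0, 0, 0, 0, 0, 0]}}

```text
time: 16.35
ee_pos: [0.4429, 0.2, 0.0348]
eef_rot: [0.997, 0.072, 0.003, -0.001]
ft_force: [20.4, 5.0, -21.5]
width: 0.0134
grip_force: 35.0
```

At the stop: 20 N resisting and about 70 mm of travel. Relaxing, releasing and backing off.

{"name": "arm_command", "arguments": {"moves": [0.3, 0, 0, 0, 0, 0, 0, 0]}}

```text
time: 16.52
ee_pos: [0.4438, 0.2001, 0.0347]
eef_rot: [0.997, 0.073, 0.001, -0.0]
ft_force: [9.3, 0.5, -8.3]
width: 0.0142
grip_force: 35.0
```

{"name": "arm_command", "arguments": {"moves": [0, 0, 0, 0, 0, 0, 0, 0, 0, 0, 0, 0, 0, 0, 0, 0, 0, 0, 0, 0, 0, 0, 0, 0], "fingers": 60}}

```text
time: 17.02
ee_pos: [0.4421, 0.2001, 0.0345]
eef_rot: [0.997, 0.073, -0.0, 0.0]
ft_force: [-0.9, -0.1, 1.1]
width: 0.0457
grip_force: 0.0
```

{"name": "arm_command", "arguments": {"moves": [0, 0, -1, 0, 0, 0, -2, 0, 0, 0, -2.5, 0, 0, 0, -2.5, 0, 0, 0, -2.5, 0, 0, 0, -2.5, 0, 0, 0, -2, 0, 0, 0, 0, 0, 0, 0, 0, 0]}}

```text
time: 17.77
ee_pos: [0.4428, 0.2003, 0.186]
eef_rot: [0.997, 0.073, 0.001, 0.0]
ft_force: [0.1, 0.4, 0.3]
width: 0.0521
grip_force: 0.0
```

```bash
python3 -c "
from h import *
go(.5138,.2094,.034)
im=r.camera('side')[:,:,::-1]
cv2.imwrite('pics/j.png',cv2.resize(im[190:390,200:400],None,fx=3,fy=3))
print(proj('side',(.6028-.16*np.cos(.146),.2225-.16*np.sin(.146),.064)))"
```

```text
t 17.7667 pos [0.4428 0.2003 0.186 ] xang 8.37 z [ 2.6e-03  1.0e-04 -1.0e+00] move cm [ 7.12  0.13 15.21] f [0.1 0.4 0.3] 0.05214780097320382 0.0
(np.float64(342.00915321722914), np.float64(306.1673698554434))
```

View pics/j.png

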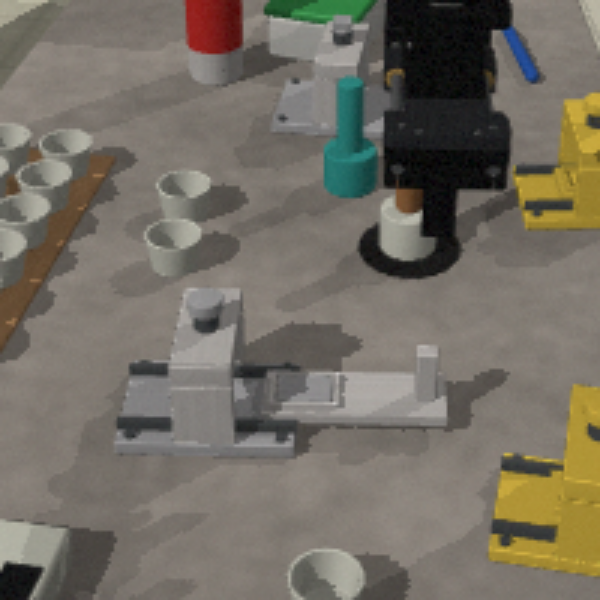

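The slide is fully out: the post top is at pixel (342,306), matching the predicted (342,306). The tag lies in its pocket in front of the bridge, the mallet is upright on its pad, and the bystanders in view look undisturbed.

```bash
python3 -c "
from bench import r
print(r.close_job())"
```

```text
the job is handed in; nothing more can be done
None
```

The job is handed in: I struck the punch to its stop with the mallet (two blows, as the first slipped in the grip and left me unsure; bottoming is inferred from forces, not read directly), set the mallet upright on its pad, and pulled the slide fully out with the tag in its pocket, in about 18 s.

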